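# Open the ratchet stop of the table-number rack

### The job

The stop of the table-number rack has to be opened. Press down the raised outer end of the rocker on the sliding stop to release its ratchet, push the stop by its side tab all the way back along the bar, away from the table numbers, until it meets the end stop, then press down the rocker's inner end to lock it there. Use the fingertips only, lift nothing, and leave the table numbers, the glass and the cup where they stand.

Things in the scene. Friction and masses are not known exactly. Their poses are not given: they have to be found in the camera images.
- number_rack: Fixed oak rack, tray 350 x 64 x 12 mm. Origin: centre of its underside, on the worktop. x runs along the bar, from the fence (at the -x end, 78 mm high, the three table numbers beside it) to the low end stop (+x end, 48 mm high); y points to the side where the push tab sticks out; z up. It stands with x roughly to the robot's left, y roughly towards the robot. Steel toothed bar along its middle.
- rack_stop (a joint): Slide of the metal stop along the bar, m: grows along the rack's +x, away from the table numbers; 0.12 = home at the end stop (hard limit). Starts between 0 and 0.04. Friction 2 N plus 6 N per m/s. While the ratchet is locked it gives up to about 8 mm towards +x, then blocks; the other way it clicks freely.
- rack_rocker (a joint): Hinge of the rocker key on top of the stop, rad: 0 = locked (inner end down and level, outer end raised), 0.4 = released (outer end down and level, inner end raised); hard limits. It stays where it is left (friction 0.04 N m, about 1.5 N at the ends). The ratchet is free above about 0.3. Starts between 0 and 0.03.
- rocker_outer (a point): Point to press for release: on top of the rocker's outer half (away from the table numbers, rack +x), 26 mm from its hinge; about 73 mm above the worktop when locked, 63 mm when released. The rocker is a plain grey shallow V, 72 mm long along the bar, 40 mm wide, hinged across its middle.
- rocker_inner (a point): Point to press for locking: on top of the rocker's inner half (towards the table numbers), 26 mm from its hinge; about 63 mm above the worktop when locked, 73 mm when released. The stop's face plate beside it is 62 mm high.
- tab_face (a point): Point to push, along the rack's +x: centre of the ribbed face (looking to the rack's -x) of the metal side tab, an upright plate 8 mm thick that is part of the stop. It sticks out beside the rack from 32 to 78 mm off the bar's centre line (this point: 54 mm) and stands 24 to 62 mm above the worktop (this point: 43 mm).
- table_number_3: Oak table-number block, 29 mm thick along the rack, 43 mm wide, 72 mm high, standing loose on the rack's tray (top at 84 mm). Origin: centre of its underside. To be left alone.
- table_number_4: Oak table-number block, 33 mm thick along the rack, 44 mm wide, 72 mm high, standing loose on the rack's tray (top at 84 mm). Origin: centre of its underside. To be left alone.
- table_number_5: Oak table-number block, 24 mm thick along the rack, 41 mm wide, 72 mm high, standing loose on the rack's tray (top at 84 mm). Origin: centre of its underside. To be left alone.
- shot_glass: Small clear glass, 47 mm across, 58 mm high, loose on the worktop on the far side of the rack. Origin: centre of its underside. To be left alone.
- espresso_cup_2: Small espresso cup with a handle, 58 x 87 mm over the handle, 55 mm high, loose on the worktop on the near side of the rack beside the fence end. Origin: middle of its underside. To be left alone.

How it is judged (in metres and radians):
On the way, in this order (a step that is already met when the one before it is completed fails the run):
1. the rocker's outer end is pressed down, which releases the ratchet, while the stop is still near where it was (value of joint rack_rocker above 0.3 rad and value of joint rack_stop below 0.06 m), for 0.2 s.
2. the stop is pushed fully home against the end stop with the ratchet released (value of joint rack_stop above 0.114 m and value of joint rack_rocker above 0.25 rad), for 0.2 s.
3. the rocker's inner end is pressed down again, the stop still home (value of joint rack_stop above 0.114 m and value of joint rack_rocker below 0.1 rad), for 0.2 s.
At the end, for the whole second after the job is handed in: The stop is at rest within 6 mm of the end of its travel (slide above 0.114 m), the rocker is locked (below 0.1 rad), and the table numbers, the glass and the cup stand upright (within 0.1 rad) and within 15 mm of where they were (all of step 3 and velocity of joint rack_stop between -0.01 and 0.01 m/s and angle between each of table_number_3, table_number_4, table_number_5, shot_glass, espresso_cup_2's own z axis and vertical below 0.1 rad and distance of each of table_number_3, table_number_4, table_number_5, shot_glass, espresso_cup_2 from where it was at the start of the episode below 0.015 m); the robot touches nothing.
It fails at once if the middle-thickness table number (29 mm) is moved 15 mm, lifted or tipped (distance of table_number_3 from where it was at the start of the episode above 0.015 m or angle between table_number_3's own z axis and vertical above 0.3 rad).
It fails at once if the thickest table number (33 mm) is moved 15 mm, lifted or tipped (distance of table_number_4 from where it was at the start of the episode above 0.015 m or angle between table_number_4's own z axis and vertical above 0.3 rad).
It fails at once if the thinnest table number (24 mm) is moved 15 mm, lifted or tipped (distance of table_number_5 from where it was at the start of the episode above 0.015 m or angle between table_number_5's own z axis and vertical above 0.3 rad).
It fails at once if the glass is moved 15 mm, lifted or tipped (distance of shot_glass from where it was at the start of the episode above 0.015 m or angle between shot_glass's own z axis and vertical above 0.3 rad).
It fails at once if the espresso cup is moved 15 mm, lifted or tipped (distance of espresso_cup_2 from where it was at the start of the episode above 0.015 m or angle between espresso_cup_2's own z axis and vertical above 0.3 rad).
It also fails if it takes over 48 s, if anything falls off the work surface, if the arm or the gripper's body presses on something with over 40 N, if the wrist force passes 120 N, or if a joint passes its speed limit or range.

### The arm

A 7-joint arm with a two-finger parallel gripper is mounted at the origin on a cart in front of the work surface, level with it; the furniture and walls round the work are solid. World frame = base frame: x ahead of the robot, y to its left, z up, the work surface at z = 0. Lengths are in m, angles in degrees, forces in N, time in s.
With the tool pointing down it reaches from about 0.425 to 0.875 m from the base axis. Payload 4.7 kg.
Tool frame: the origin (TCP) lies at the very end of the fingers, on their centre line; the grasp point (between the pads) lies env.hold_point_z behind it (env.hold_point_z is the distance from the TCP to the grasp point, in m); z points along the fingers, y is the line along which they close (so a half turn about z gives the same grasp; the last joint's range is limited). The gripper opens to 87 mm and grips with 3 to 60 N. Pads are 19 mm wide; open, the fingers measure 117 mm over their backs; the gripper's body (75 mm by 190 mm) begins 51 mm behind the grasp point.
Start: joints at [-71.786, 18.392, -4.016, 83.108, 1.295, 78.541, -3.26], TCP at [0.194, 0.62, 0.223] pointing down, gripper open.
Joint ranges: [-163.93, 163.93], [-17.29, 119.83], [-79.2, 71.16], [3.27, 140.29], [-89.18, 269.18], [5.43, 117.66], [-154.24, 154.24]. Speed limits (degrees/s): [147.25, 147.25, 180, 180, 180, 180, 180].

### API

Orientations are given as [roll, pitch, yaw] about the fixed x, y, z axes, in that order (R = Rz(yaw) Ry(pitch) Rx(roll)).
In Python, from cell import env gives the robot as it stands.
- The arm moves only by the shell command python3 -m jog 'ROWS' [FORCE]. ROWS is JSON, a list of rows, each an object with "dp": the shift along the tool's x, y, z in cm, a list of three; "twist": the turn about the tool's z in degrees; "fingers": the opening, from 0 (shut) to 1 (fully open). A call has 1 to 8 rows; each row is the pose to reach, as a shift and turn from the pose commanded when the call began, along the tool's axes at that moment; what a row does not reach only later rows make up. A row lasts 1/8 s, in which the tool goes at most 62.5 mm and 10.7 degrees, less where a joint would pass 70% of its speed; a pose out of reach is approached as far as the arm can. A call with a gripper value outside its range is refused whole. The fingers move at their own pace and stop on an object; FORCE is the grip in N (left out, the last holds). Time passes only in rows, so rows that repeat a pose let the fingers close. It gives the time, the measured TCP pose, the force, the opening and the grip force at its end, in the units of the state.
- env.get_obs(): the state, without advancing time (a new reading comes with each control period).
- env.read_camera(name): name is "scene" or "top" or "wrist"; returns a dict with "pixels" (400x640x3 uint8, blue, green, red), "depth" (400x640 float32, m along the optical axis (not along the pixel's ray), 0 where there is no reading), "fx", "fy", "cx", "cy" (pixels), "rvec" (rotation vector, rad) and "tvec" (3), from world to camera coordinates, as OpenCV has them. Camera axes: x right, y down, z forward; pixel columns grow to the right and rows downward; lengths in m; the calibration is good to about 2 mm. A picture is of the moment at which its call begins.
- env.sign_off(): hands the job in; it is judged then, once.
The state is a dict: "time_s": time; "qpos": joint angles; "joint_velocities": joint speeds; "effort": joint torques, N m; "tool_pos": TCP position; "tool_rot": TCP orientation; "force": force on the tool from outside, world axes, zero at the start; "wrist_torque": the same for the moment, N m; "grip_width": finger opening in m; "grasp_force": force on a finger pad.
Only numpy, scipy, OpenCV 4.12 (cv2) and the standard library are available. Lean on these libraries where they do the work, as an engineer would, in place of code of your own. Each camera call takes 0.05 s, during which the arm holds its last target. There are 200 camera calls.

## Working session

There is one attempt and no reset: what is moved stays moved. The work goes in short steps, Python scripts to look and compute and a shell command to move; the robot and the scene stay as the last step left them, time stands still between calls to the robot, and variables do not carry over. Pictures are saved under pics/ and viewed, at most 10 in all, crops included, and the job is handed in when it is done.

```bash
mkdir -p pics
cat > h.py <<'E'
import numpy as np,cv2
from cell import env
def cam(n):
    c=env.read_camera(n);R=cv2.Rodrigues(np.array(c["rvec"],float))[0];t=np.array(c["tvec"],float).ravel();return c,R,t
def w(c,R,t,u,v,z=None):
    r=np.array([(u-c["cx"])/c["fx"],(v-c["cy"])/c["fy"],1.])
    if z is None: return R.T@(r*np.median(c["depth"][v-1:v+2,u-1:u+2])-t)
    o=-R.T@t;d=R.T@r;return o+d*(z-o[2])/d[2]
E
python3 - <<'E'
from h import *
import pickle
for n in("scene","top"):
    d=cam(n);cv2.imwrite(f"pics/{n}.png",d[0]["pixels"]);pickle.dump(d,open(n+".pkl","wb"))
o=env.get_obs();print(o["tool_pos"],o["tool_rot"],o["time_s"],env.hold_point_z)
E
```

```text
[0.19433546 0.61977805 0.22158807] [-1.79904345e+02  5.30776081e-03  1.62597590e+02] 0.1 0.0187
```

View pics/top.png

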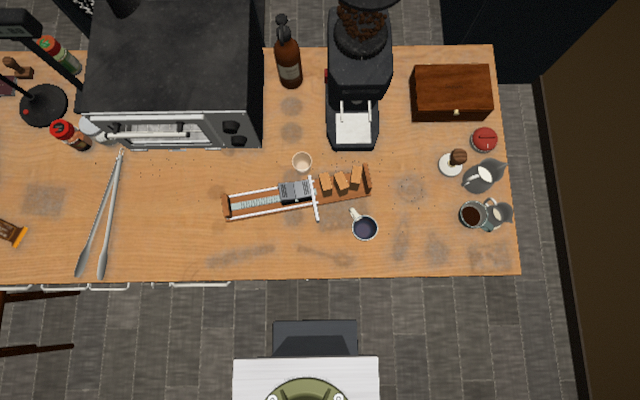

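View pics/scene.png

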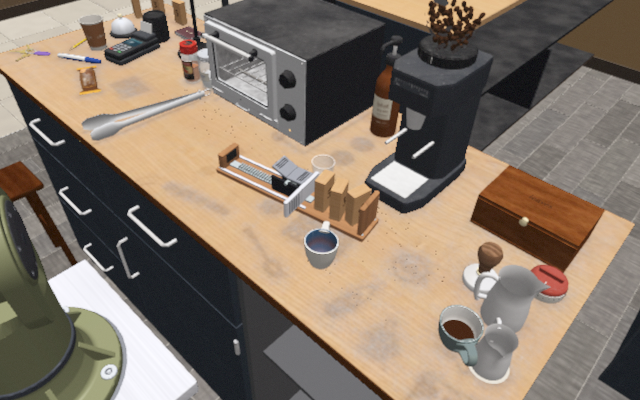

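The top view shows the rack from its end stop at (226,206) to its fence at (368,180). The rocker is near (295,190) and the tab near (316,210). The glass is at (302,160) and the cup at (364,228). Next I'll enlarge it.

Run:
```python
from h import *
import pickle
c,R,t=pickle.load(open("top.pkl","rb"))
cv2.imwrite("pics/topc.png",cv2.resize(c["pixels"][145:245,215:385],None,fx=4.7,fy=4.7,interpolation=cv2.INTER_CUBIC))
s=pickle.load(open("scene.pkl","rb"))
cv2.imwrite("pics/scc.png",cv2.resize(s[0]["pixels"][140:275,210:390],None,fx=4.4,fy=4.4,interpolation=cv2.INTER_CUBIC))
for p in[(302,160),(364,228),(226,206),(295,190),(316,210),(310,195),(368,180),(310,395)]:print(p,w(c,R,t,*p).round(3))
print(-R.T@t)
```

```text
(302, 160) [0.6   0.003 0.018]
(364, 228) [ 0.434 -0.141  0.008]
(226, 206) [0.483 0.174 0.048]
(295, 190) [0.514 0.017 0.062]
(316, 210) [ 0.468 -0.03   0.062]
(310, 195) [ 0.502 -0.017  0.063]
(368, 180) [ 0.531 -0.146  0.078]
(310, 395) [ 0.079 -0.011  0.018]
[ 0.2934277  -0.04568074  0.92245859]
```

View pics/topc.png

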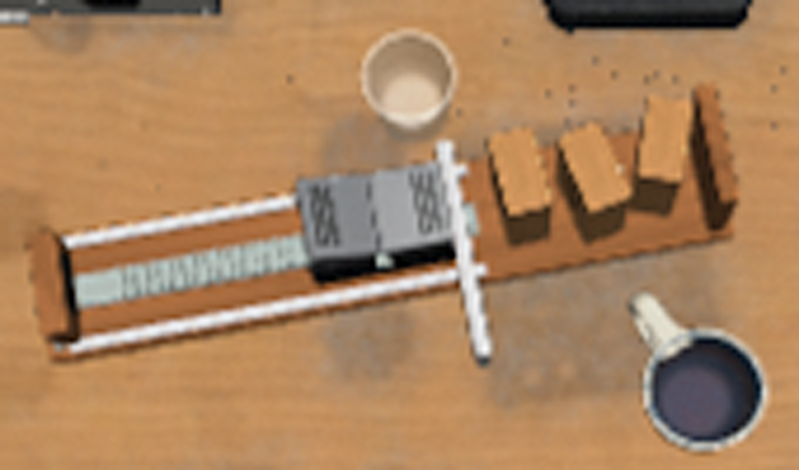

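View pics/scc.png

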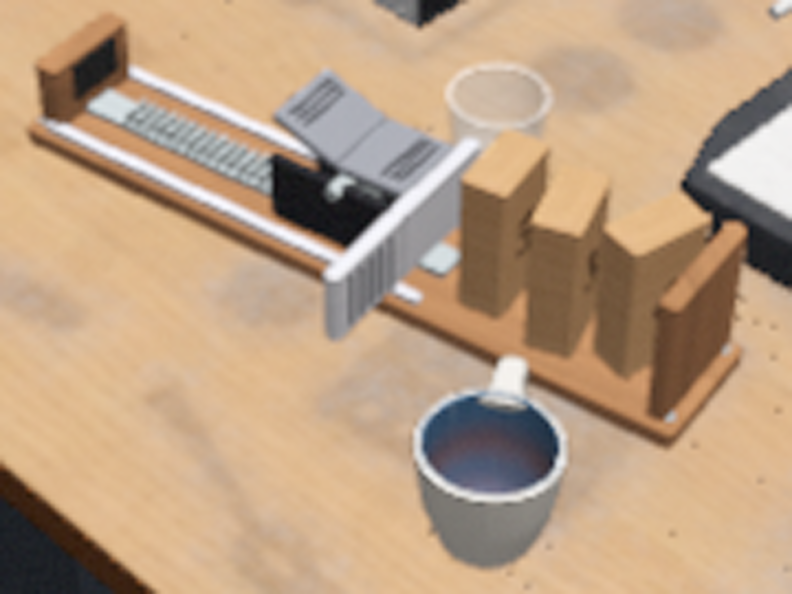

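The crops show the rocker with its outer end raised at topc (300–370,180–255), its hinge on (372,185)–(380,255), and the plate and tab running (443,145)–(485,360). The table numbers sit just beyond the plate and the cup is at (705,390). Next I'll compute the rack frame.

Run:
```python
from h import *
import pickle
c,R,t=pickle.load(open("top.pkl","rb"))
P=lambda x,y,z:w(c,R,t,215+x/4.7-.4,145+y/4.7-.4,z)
e=P(48,288,.048);f=P(715,145,.078)
a=P(444,145,.062);b=P(484,355,.062)
print("ends",e.round(4),f.round(4),np.linalg.norm((e-f)[:2]))
X=(e-f)[:2];X/=np.linalg.norm(X);Y=(b-a)[:2];Y/=np.linalg.norm(Y)
r1=P(62,240,.02);r2=P(296,200,.02);r3=P(75,345,.02);r4=P(470,275,.02);
for v in((e-f),(r1-r2),(r3-r4)):print("yaw X",np.degrees(np.arctan2(v[1],v[0])))
print("yaw Y+90?",np.degrees(np.arctan2(Y[1],Y[0])),"plate",a.round(4),b.round(4))
print("hinge",P(376,218,.063).round(4),"outer edge",P(307,218,.076).round(4),"inner edge",P(449,208,.063).round(4))
print("cup",P(705,390,.055),"handle tip",P(643,305,.04),"num",P(520,195,.084))
o=env.get_obs();print(o["tool_pos"],o["tool_rot"],o["qpos"])
```

```text
ends [0.4836 0.1768 0.048 ] [ 0.5411 -0.1439  0.078 ] 0.32589259529840736
yaw X 100.16749657289736
yaw X 99.1157605493218
yaw X 99.33363145205651
yaw Y+90? -170.10243913190655 plate [ 0.5479 -0.0149  0.062 ] [ 0.4448 -0.0329  0.062 ]
hinge [0.5119 0.0178 0.063 ] outer edge [0.5091 0.0493 0.076 ] inner edge [ 0.5162 -0.0171  0.063 ]
cup [ 0.42751557 -0.13696272  0.055     ] handle tip [ 0.47198812 -0.11008502  0.04      ] num [ 0.51650817 -0.05103858  0.084     ]
[0.19433546 0.61977805 0.22158807] [-1.79904345e+02  5.30776081e-03  1.62597590e+02] [-71.78662937  18.43557448  -4.01637226  83.16497657   1.29531305
  78.54035141  -3.25943356]
```

```bash
python3 -m jog '[{"dp":[-47.2,-45.7,5],"twist":-27,"fingers":0},{"dp":[-47.2,-45.7,5],"twist":-27,"fingers":0},{"dp":[-47.2,-45.7,5],"twist":-27,"fingers":0},{"dp":[-47.2,-45.7,5],"twist":-27,"fingers":0},{"dp":[-47.2,-45.7,5],"twist":-27,"fingers":0},{"dp":[-47.2,-45.7,5],"twist":-27,"fingers":0},{"dp":[-47.2,-45.7,5],"twist":-27,"fingers":0},{"dp":[-47.2,-45.7,5],"twist":-27,"fingers":0}]'
```

```text
time_s: 1.1
tool_pos: [0.433, 0.1803, 0.1844]
tool_rot: [180.0, 0.0, -170.4]
force: [0.5, 1.1, -0.4]
grip_width: 0.0151
grasp_force: 0.0
```

```bash
cat >> h.py <<'E'
def goto(x,y,z):
    o=env.get_obs();p=o["tool_pos"];a=np.radians(o["tool_rot"][2]);d=np.array([x,y,z])-p
    print("pos",p.round(4),"F",np.round(o["force"],1),"dp cm",(100*np.array([d[0]*np.cos(a)+d[1]*np.sin(a),d[0]*np.sin(a)-d[1]*np.cos(a),-d[2]])).round(2),o["time_s"])
E
python3 -m jog '[{"dp":[-3,-7,2],"fingers":0},{"dp":[-5.1,-13,4],"fingers":0},{"dp":[-5.1,-14.8,5.5],"fingers":0},{"dp":[-5.1,-14.8,5.5],"fingers":0},{"dp":[-5.1,-14.8,5.5],"fingers":0}]'
python3 - <<'E'
from h import *
import pickle
goto(.508,.0426,.085)
d=cam("wrist");cv2.imwrite("pics/w1.png",d[0]["pixels"]);pickle.dump(d,open("w.pkl","wb"))
E
```

```text
pos [0.433  0.1803 0.1844] F [ 0.5  1.1 -0.4] dp cm [ -5.1  -14.82   9.94] 1.1validation failed for argument at $[0]...
```

View pics/w1.png

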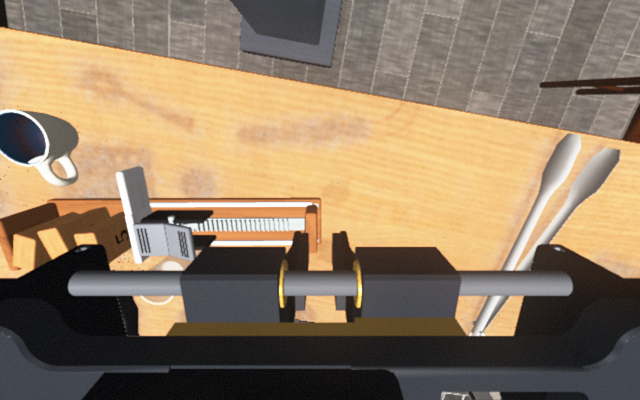

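The rows were refused because each one needs "twist". The view shows the gripper still left of the rack. The plate is at (135,210) and the rocker at (165,240).

```bash
python3 -m jog '[{"dp":[-3,-7,2],"twist":0,"fingers":0},{"dp":[-5.1,-13,4],"twist":0,"fingers":0},{"dp":[-5.1,-14.8,6],"twist":0,"fingers":0},{"dp":[-5.1,-14.8,6.4],"twist":0,"fingers":0},{"dp":[-5.1,-14.8,6.4],"twist":0,"fingers":0}]'
python3 - <<'E'
from h import *
import pickle
goto(.508,.0426,.085)
d=cam("wrist");cv2.imwrite("pics/w2.png",d[0]["pixels"]);pickle.dump(d,open("w.pkl","wb"))
E
```

```text
time_s: 1.78
tool_pos: [0.5069, 0.0458, 0.1202]
tool_rot: [180.0, -0.1, -170.4]
force: [-0.4, 0.5, -0.4]
grip_width: 0.0004
grasp_force: 0.0
pos [0.5069 0.0458 0.1202] F [-0.4  0.5 -0.4] dp cm [-0.06 -0.33  3.52] 1.775
```

View pics/w2.png

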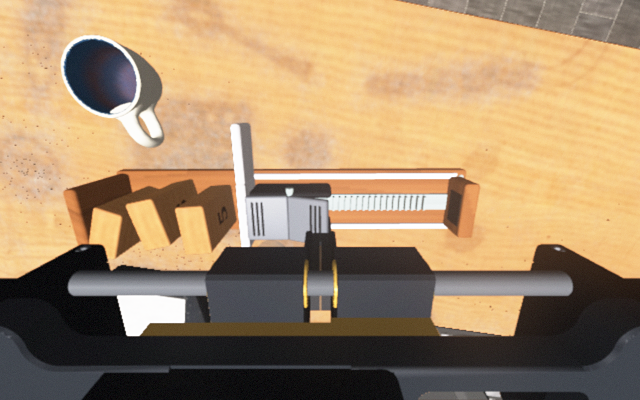

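The fingers hang just above the rocker's outer half at (318,235), lined up with the bar, so I'll lower them.

```bash
python3 -m jog '[{"dp":[0,-0.1,2],"twist":0,"fingers":0},{"dp":[0,-0.1,3.5],"twist":0,"fingers":0},{"dp":[0,-0.1,4],"twist":0,"fingers":0},{"dp":[0,-0.1,4.5],"twist":0,"fingers":0},{"dp":[0,-0.1,5],"twist":0,"fingers":0},{"dp":[0,-0.1,5.3],"twist":0,"fingers":0},{"dp":[0,-0.1,5.3],"twist":0,"fingers":0}]'
python3 -c "
from h import *
goto(.508,.0426,.062)"
```

```text
time_s: 2.7
tool_pos: [0.5079, 0.0433, 0.0676]
tool_rot: [-180.0, 0.0, -170.4]
force: [0.2, 0.1, 0.3]
grip_width: 0.0002
grasp_force: 0.0
pos [0.5079 0.0433 0.0676] F [0.2 0.1 0.3] dp cm [ 0.   -0.07  0.56] 2.7
```

```bash
python3 -m jog '[{"dp":[0,0,0.2],"twist":0,"fingers":0},{"dp":[0,0,0.4],"twist":0,"fingers":0},{"dp":[0,0,0.5],"twist":0,"fingers":0}]'
python3 -m jog '[{"dp":[0,0,0.1],"twist":0,"fingers":0},{"dp":[0,0,0.2],"twist":0,"fingers":0},{"dp":[0,0,0.2],"twist":0,"fingers":0}]'
```

```text
time_s: 3.08
tool_pos: [0.5079, 0.0441, 0.0628]
tool_rot: [180.0, 0.0, -170.4]
force: [-1.6, 1.6, 7.7]
grip_width: 0.0006
grasp_force: 3.9
time_s: 3.45
tool_pos: [0.508, 0.044, 0.0625]
tool_rot: [179.9, 0.0, -170.4]
force: [-5.7, 1.1, 15.1]
grip_width: 0.0005
grasp_force: 7.9
```

Contact at the hard limit, z = 62.5 mm with 15 N, so the rocker is released. I'll lift and go behind the tab.

```bash
python3 -m jog '[{"dp":[0,0,-3],"twist":0,"fingers":0},{"dp":[0,0,-6],"twist":0,"fingers":0},{"dp":[2.5,-5,-6.5],"twist":0,"fingers":0},{"dp":[5.2,-10,-6.5],"twist":0,"fingers":0},{"dp":[5.2,-10,-6.5],"twist":0,"fingers":0},{"dp":[5.2,-10,-6.5],"twist":0,"fingers":0}]'
python3 - <<'E'
from h import *
goto(.474,-.063,.036)
d=cam("wrist");cv2.imwrite("pics/w3.png",d[0]["pixels"])
E
```

```text
time_s: 4.2
tool_pos: [0.4729, -0.0635, 0.1254]
tool_rot: [180.0, -0.0, -170.4]
force: [0.0, 0.8, 0.3]
grip_width: 0.0004
grasp_force: 0.0
pos [ 0.4729 -0.0635  0.1254] F [0.  0.8 0.3] dp cm [-0.11  0.03  8.94] 4.2
```

View pics/w3.png

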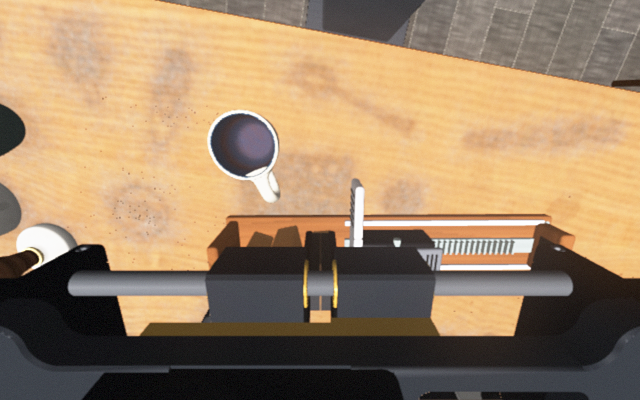

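The fingers at (318,240) sit left of the tab at (357,190–240), and the cup handle's tip is at (272,197). I'll check the clearances with depth.

Run:
```python
from h import *
c,R,t=cam("wrist")
for p in[(272,196),(268,185),(356,186),(357,210),(357,230),(290,232),(270,222)]:print(p,w(c,R,t,*p).round(4))
```

```text
(272, 196) [ 0.4675 -0.1062  0.0491]
(268, 185) [ 0.4576 -0.1106  0.0509]
(356, 186) [ 0.4444 -0.0353  0.0556]
(357, 210) [ 0.464  -0.0309  0.0606]
(357, 230) [ 0.4822 -0.0271  0.0609]
(290, 232) [ 0.5079 -0.0864  0.0302]
(270, 222) [ 0.5088 -0.1099  0.011 ]
```

```bash
python3 -m jog '[{"dp":[0,0,4],"twist":0,"fingers":0},{"dp":[0,0,7],"twist":0,"fingers":0},{"dp":[0,0,8.7],"twist":0,"fingers":0},{"dp":[0,0,8.7],"twist":0,"fingers":0},{"dp":[0,0.7,8.7],"twist":0,"fingers":0},{"dp":[0,1.5,8.7],"twist":0,"fingers":0},{"dp":[0,2.5,8.7],"twist":0,"fingers":0},{"dp":[0,3.5,8.7],"twist":0,"fingers":0}]'
```

```text
time_s: 5.3
tool_pos: [0.4679, -0.0287, 0.0394]
tool_rot: [-180.0, 0.1, -170.4]
force: [1.2, -3.4, 2.5]
grip_width: 0.0006
grasp_force: 1.5
```

```bash
python3 -m jog '[{"dp":[0,1,0],"twist":0,"fingers":0},{"dp":[0,2,0],"twist":0,"fingers":0},{"dp":[0,3,0],"twist":0,"fingers":0},{"dp":[0,4,0],"twist":0,"fingers":0},{"dp":[0,5,0],"twist":0,"fingers":0},{"dp":[0,6,0],"twist":0,"fingers":0}]'
```

```text
time_s: 6.05
tool_pos: [0.4572, 0.0308, 0.0386]
tool_rot: [-180.0, 0.0, -170.4]
force: [2.7, -2.4, 2.5]
grip_width: 0.0006
grasp_force: 1.5
```

```bash
python3 -m jog '[{"dp":[0,0.5,0],"twist":0,"fingers":0},{"dp":[0,1,0],"twist":0,"fingers":0},{"dp":[0,1.5,0],"twist":0,"fingers":0},{"dp":[0,2,0],"twist":0,"fingers":0}]'
python3 -m jog '[{"dp":[0,0.4,0],"twist":0,"fingers":0},{"dp":[0,0.8,0],"twist":0,"fingers":0}]'
```

```text
time_s: 6.55
tool_pos: [0.4537, 0.05, 0.0385]
tool_rot: [-180.0, -0.0, -170.4]
force: [1.5, -2.0, 0.3]
grip_width: 0.0007
grasp_force: 1.2
time_s: 6.8
tool_pos: [0.4523, 0.0579, 0.0385]
tool_rot: [-180.0, -0.0, -170.4]
force: [1.8, -2.0, 1.1]
grip_width: 0.0004
grasp_force: 1.2
```

```bash
python3 -m jog '[{"dp":[0,0.4,0],"twist":0,"fingers":0},{"dp":[0,0.8,0],"twist":0,"fingers":0}]'
python3 -m jog '[{"dp":[0,0.3,0],"twist":0,"fingers":0},{"dp":[0,0.6,0],"twist":0,"fingers":0}]'
```

```text
time_s: 7.05
tool_pos: [0.4509, 0.0659, 0.0385]
tool_rot: [-180.0, -0.0, -170.4]
force: [0.7, -2.4, 1.2]
grip_width: 0.0006
grasp_force: 1.2
time_s: 7.3
tool_pos: [0.4499, 0.0717, 0.0385]
tool_rot: [180.0, -0.0, -170.4]
force: [0.0, -2.1, -0.2]
grip_width: -0.0
grasp_force: 1.1
```

```bash
python3 -m jog '[{"dp":[0,0.3,0],"twist":0,"fingers":0},{"dp":[0,0.6,0],"twist":0,"fingers":0}]'
python3 -m jog '[{"dp":[0,0.2,0],"twist":0,"fingers":0},{"dp":[0,0.2,0],"twist":0,"fingers":0}]'
```

```text
time_s: 7.55
tool_pos: [0.4497, 0.0731, 0.0385]
tool_rot: [-179.7, -0.0, -170.5]
force: [2.0, -16.2, 3.4]
grip_width: 0.0003
grasp_force: 8.6
time_s: 7.8
tool_pos: [0.4496, 0.0731, 0.0385]
tool_rot: [-179.6, -0.0, -170.6]
force: [2.9, -17.3, 3.0]
grip_width: 0.0008
grasp_force: 8.7
```

The stop is home, blocked at 17 N. I'll back off, raise and look.

```bash
python3 -m jog '[{"dp":[0,-1.2,0],"twist":0,"fingers":0},{"dp":[0,-2.2,0],"twist":0,"fingers":0},{"dp":[0,-2.2,-5],"twist":0,"fingers":0},{"dp":[-4,-1.2,-9],"twist":0,"fingers":0},{"dp":[-7,0.8,-9],"twist":0,"fingers":0},{"dp":[-7,0.8,-9],"twist":0,"fingers":0}]'
python3 - <<'E'
from h import *
import pickle
d=cam("wrist");cv2.imwrite("pics/w4.png",d[0]["pixels"]);pickle.dump(d,open("w.pkl","wb"))
E
```

```text
time_s: 8.55
tool_pos: [0.5177, 0.102, 0.1289]
tool_rot: [179.9, 0.1, -170.2]
force: [-0.6, 0.1, -0.4]
grip_width: 0.0003
grasp_force: 0.0
```

View pics/w4.png

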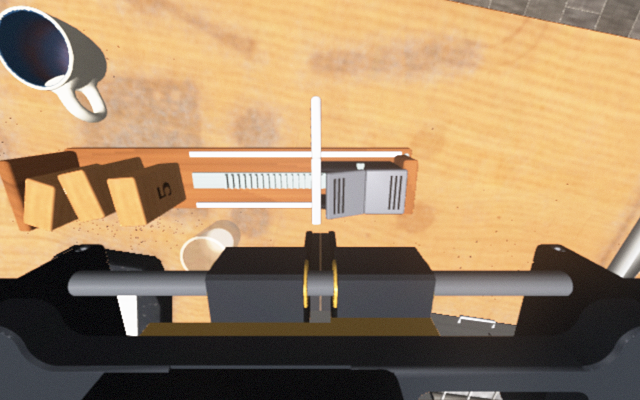

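The stop is against the end stop (410,180). The plate is at x≈316 px, the hinge at x≈365 and the raised inner half at (346,192). The table numbers, glass and cup are undisturbed.

Run:
```python
from h import *
import pickle
c,R,t=pickle.load(open("w.pkl","rb"))
for p in[(346,192),(334,192),(365,190),(404,190),(316,105),(316,215),(329,170),(329,216)]:print(p,w(c,R,t,*p).round(4))
goto(.493,.110,.08)
```

```text
(346, 192) [0.4932 0.1207 0.0685]
(334, 192) [0.4937 0.1104 0.0731]
(365, 190) [0.4906 0.1373 0.0614]
(404, 190) [0.485  0.1703 0.0611]
(316, 105) [0.43   0.0847 0.0601]
(316, 215) [0.5202 0.0999 0.0611]
(329, 170) [0.4812 0.1048 0.0485]
(329, 216) [0.5144 0.11   0.0745]
pos [0.5163 0.1002 0.1282] F [-0.1 -0.5 -0.9] dp cm [2.13 1.36 4.82] 8.6
```

```bash
python3 -m jog '[{"dp":[1.9,2,0],"twist":0,"fingers":0},{"dp":[1.9,2,2],"twist":0,"fingers":0},{"dp":[1.9,2,4],"twist":0,"fingers":0},{"dp":[1.9,2,4],"twist":0,"fingers":0}]'
python3 -c "
from h import *
goto(.4941,.1166,.065)"
```

```text
time_s: 9.1
tool_pos: [0.492, 0.1145, 0.0868]
tool_rot: [-180.0, -0.3, -170.4]
force: [-0.4, -0.6, -0.2]
grip_width: 0.0005
grasp_force: 0.0
pos [0.492  0.1145 0.0868] F [-0.4 -0.6 -0.2] dp cm [-0.24  0.17  2.18] 9.1
```

```bash
python3 -m jog '[{"dp":[-0.1,0.2,0.6],"twist":0,"fingers":0},{"dp":[-0.1,0.2,1],"twist":0,"fingers":0},{"dp":[-0.1,0.2,1.4],"twist":0,"fingers":0},{"dp":[-0.1,0.2,1.8],"twist":0,"fingers":0},{"dp":[-0.1,0.2,2.2],"twist":0,"fingers":0},{"dp":[-0.1,0.2,2.4],"twist":0,"fingers":0}]'
python3 -m jog '[{"dp":[0,0,0.1],"twist":0,"fingers":0},{"dp":[0,0,0.2],"twist":0,"fingers":0},{"dp":[0,0,0.2],"twist":0,"fingers":0}]'
```

```text
time_s: 9.85
tool_pos: [0.4956, 0.1173, 0.0646]
tool_rot: [-180.0, 0.0, -170.4]
force: [0.1, -1.6, 3.8]
grip_width: 0.0005
grasp_force: 1.3
time_s: 10.22
tool_pos: [0.4955, 0.1172, 0.0633]
tool_rot: [-180.0, 0.0, -170.4]
force: [-1.0, -2.2, 7.6]
grip_width: 0.001
grasp_force: 3.6
```

```bash
python3 -m jog '[{"dp":[0,0,0.15],"twist":0,"fingers":0},{"dp":[0,0,0.3],"twist":0,"fingers":0},{"dp":[0,0,0.3],"twist":0,"fingers":0}]'
python3 -m jog '[{"dp":[0,0,-3],"twist":0,"fingers":0},{"dp":[0,-0.5,-6],"twist":0,"fingers":0},{"dp":[-2,-1.5,-8],"twist":0,"fingers":0},{"dp":[-2.5,-1.8,-8],"twist":0,"fingers":0},{"dp":[-2.5,-1.8,-8],"twist":0,"fingers":0}]'
python3 - <<'E'
from h import *
d=c,R,t=cam("wrist");cv2.imwrite("pics/w5.png",c["pixels"])
E
```

```text
time_s: 10.6
tool_pos: [0.4957, 0.1172, 0.063]
tool_rot: [180.0, 0.0, -170.4]
force: [-7.9, -5.4, 25.6]
grip_width: 0.0005
grasp_force: 13.3
time_s: 11.22
tool_pos: [0.5217, 0.1042, 0.1382]
tool_rot: [180.0, -0.1, -170.4]
force: [-0.3, 0.8, 0.1]
grip_width: 0.0002
grasp_force: 0.0
```

View pics/w5.png

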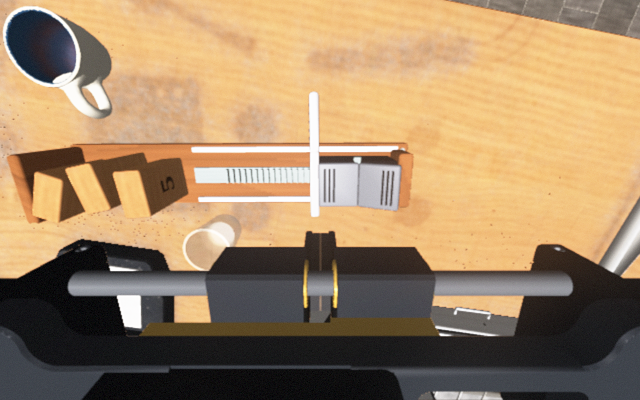

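The inner half (340,185) is now level beside the plate and the outer half (380,185) is raised. The stop is still at the end stop. I'll check the heights quickly and then hand in.

Run:
```python
from h import *
c,R,t=cam("wrist")
for p in[(326,185),(350,185),(393,186),(313,105),(313,208)]:print(p,w(c,R,t,*p).round(4))
```

```text
(326, 185) [0.4973 0.1066 0.0618]
(350, 185) [0.4937 0.1275 0.0619]
(393, 186) [0.4858 0.1613 0.0743]
(313, 105) [0.4333 0.0846 0.0605]
(313, 208) [0.5207 0.0988 0.0608]
```

```bash
python3 -c "
from cell import env
print(env.sign_off())"
```

```text
the job is handed in; nothing more can be done
None
```

The job is handed in, but no verdict came back: I released the rocker, pushed the stop against the end stop and locked it there, and in the last picture the table numbers, glass and cup looked undisturbed.

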